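# Make up the binding service kit

## Robot

A 6-joint arm with a two-finger parallel gripper is mounted at the origin on the work surface. World frame = base frame: x ahead of the robot, y to its left, z up, the work surface at z = 0. Lengths are in mm, angles in degrees, forces in N, time in s.
With the tool pointing down it reaches from about 300 to 850 mm from the base axis. Payload 4.2 kg.
Tool frame: the origin (TCP) lies between the finger pads; the fingertips stand 22 mm ahead of it and the grasp point (between the pads) lies 3 mm ahead of it (env.finger_overhang is the distance from the TCP to the fingertips, in mm); z points along the fingers, y is the line along which they close (so a half turn about z gives the same grasp; the last joint's range is limited). The gripper opens to 91 mm and grips with 3 to 60 N. Pads are 32 mm wide; open, the fingers measure 118 mm over their backs; the gripper's body (76 mm by 178 mm) begins 60 mm behind the grasp point.
Start: joints at [65.776, 18.312, 89.639, -0, 72.044, -1.146], TCP at [225.402, 528.997, 207.976] pointing down, gripper open.
Joint ranges: [-177.97, 177.97], [-48.28, 115.42], [12.27, 149.76], [-77.06, 257.06], [2.81, 150.46], [-146.56, 146.56]. Speed limits (degrees/s): [147.25, 147.25, 180, 180, 180, 180].

## Interface

Orientations are given as [roll, pitch, yaw] about the fixed x, y, z axes, in that order (R = Rz(yaw) Ry(pitch) Rx(roll)).
In Python, from workcell import state, cams, ticket, look_for, outline_of, env gives the robot as it stands.
- The arm moves only by the tool servo_tool, never from a script. Its argument "steps" is a list of rows, each a list of 3 entries, a list of its own where there are three numbers: the closure in counts, from 0 (fully open) to 255 (shut), then the shift along the tool's x, y, z in mm, then the turn, a rotation vector about the tool's x, y, z in rad. A call has exactly 10 rows; each row shifts and turns the commanded pose from where the row before left it, along the tool's axes as they then stand; what a row does not reach is not made up. A row lasts 1/10 s, in which the tool goes at most 50 mm and 8.59 degrees, less where a joint would pass 70% of its speed; a pose out of reach is approached as far as the arm can. A call with a gripper value outside its range is refused whole. The fingers move at their own pace and stop on an object; "squeeze" is the grip in N (left out, the last holds). Time passes only in rows, so rows that do not move let the fingers close, or fill a call up. It gives the time, the measured TCP pose, the force, the opening and the grip force at its end, in the units of the state.
- state(): the state, without advancing time (a new reading comes with each control period).
- cams.grab_frame(name): name is "side" or "top"; returns a dict with "color" (400x640x3 uint8, red, green, blue), "z_map" (400x640 float32, mm along the optical axis (not along the pixel's ray), 0 where there is no reading), "fovy" (degrees; the focal length in pixels is half the picture's height over the tangent of half this angle, whatever the lens; pixels are square), "cx", "cy" (the principal point, pixels), "k1" (the pictures are not rectified: a ray, as slopes to the right and down, at radius r is drawn at 1 + k1 r^2 times it, then the intrinsics apply), "eye" and "rotation" of the camera in the world. Camera axes: x right, y up, looking along -z (the intrinsics and any distortion apply to the point x, -y, -z); pixel columns grow to the right and rows downward; lengths in mm; the calibration is good to about 2 mm. A picture is of the moment at which its call begins.
- ticket.job_done(): hands the job in; it is judged then, once.
Trained networks look in a picture, given as the dict that the camera call returned (one of the last four; its "shot" number tells which), for a name from the list of things; names that differ only in an ending like _2 or _b are one class to them, and where a whole thing is asked for, a point or a joint stands for the part that bears it (a point fixed in the world has none). Each returns a list of dicts, best first, with "confidence" (0 to 1); they miss things now and then, are a little off and sometimes report something else, mostly with a low value. They report only what shows in the picture. A call takes as long as a camera call.
- look_for(picture, thing): "at" ([column, row] in pixels, amid what is visible of it).
- outline_of(picture, thing): "pixels" (400x640 bool, what is visible of it) and "at" ([column, row] in pixels, amid what is visible of it).
The state is a dict: "time_s": time; "qpos": joint angles; "qvel": joint speeds; "effort": joint torques, N m; "ee_pos": TCP position; "ee_rot": TCP orientation; "force": force on the tool from outside, world axes, zero at the start; "torque": the same for the moment, N m; "gripper_width": finger opening in mm; "gripper_force": force on a finger pad.
Only numpy, scipy, OpenCV 4.12 (cv2) and the standard library are available. Lean on these libraries where they do the work, as an engineer would, in place of code of your own. Each camera call takes 0.05 s, during which the arm holds its last target. There are 200 camera calls.

## Task

Make up the binding service kit in the grey tray: the white toe wing with blue inlays goes in the blue bay, the white toe wing with red inlays in the red bay, the chrome depth gauge in the yellow bay and the black hex key case in the green bay. Set each one down gently, without dropping it, flat and upright as it lies now, in the middle of its bay and lengthwise along it. Leave the dark grey toe wing and the brass depth gauge where they are.

Things in the scene. Friction and masses are not known exactly. Their poses are not given: they have to be found in the camera images.
- wing_blue_center (a point): Loose toe wing lying flat, white with blue inlays on top; 80 mm long (x), 30 mm wide, 28 mm high, 90 g. Its middle 33 mm is a straight bar 22 mm wide, sides facing +-y: grip it there. Round boss at -x end, bent pad at +x. Point: centre of the bar, 14 mm above what it lies on; z up, x lengthwise. Goes in the blue bay.
- wing_red_center (a point): Loose toe wing lying flat, white with red inlays on top; 80 mm long (x), 30 mm wide, 28 mm high, 90 g. Its middle 33 mm is a straight bar 22 mm wide, sides facing +-y: grip it there. Round boss at -x end, bent pad at +x. Point: centre of the bar, 14 mm above what it lies on; z up, x lengthwise. Goes in the red bay.
- gauge_chrome_center (a point): Loose chrome (bright silver) depth gauge, dial up: a block 42 mm long (x), 28 mm wide (y), 26 mm high, a 10 mm rod through it along x (76 mm long in all), a round white dial on top (32 mm high in all); 200 g. Point: centre of the block, 16 mm above what it lies on; z up, x along the rod. Goes in the yellow bay.
- hex_case_center (a point): Loose black hex key case, a box 72 mm long (x), 30 mm wide (y), 30 mm high, with three thin steel hex keys on top (33 mm high in all). 220 g. Point: centre of the case, 15 mm above what it lies on; z up, x along its length. Goes in the green bay.
- bay_blue_floor (a point): Centre of the inner floor of the fixed open blue bay, one of four coloured bays standing two by two on a flat grey tray, all turned alike. 108 mm long (x), 92 mm wide (y) outside, 100 by 84 mm inside; walls rise 12 mm above the inner floor, which lies 10 mm above the bench. x along its length, z up. Tester head, jar and socket stand clear, beyond x = 0.76 m.
- bay_red_floor (a point): Centre of the inner floor of the fixed open red bay, one of four coloured bays standing two by two on a flat grey tray, all turned alike. 108 mm long (x), 92 mm wide (y) outside, 100 by 84 mm inside; walls rise 12 mm above the inner floor, which lies 10 mm above the bench. x along its length, z up.
- bay_yellow_floor (a point): Centre of the inner floor of the fixed open yellow bay, one of four coloured bays standing two by two on a flat grey tray, all turned alike. 108 mm long (x), 92 mm wide (y) outside, 100 by 84 mm inside; walls rise 12 mm above the inner floor, which lies 10 mm above the bench. x along its length, z up.
- bay_green_floor (a point): Centre of the inner floor of the fixed open green bay, one of four coloured bays standing two by two on a flat grey tray, all turned alike. 108 mm long (x), 92 mm wide (y) outside, 100 by 84 mm inside; walls rise 12 mm above the inner floor, which lies 10 mm above the bench. x along its length, z up.
- wing_dark_center (a point): Loose toe wing lying flat, dark grey, also with blue inlays on top; 80 mm long (x), 30 mm wide, 28 mm high, 90 g. Its middle 33 mm is a straight bar 22 mm wide, sides facing +-y: grip it there. Round boss at -x end, bent pad at +x. Point: centre of the bar, 14 mm above what it lies on; z up, x lengthwise. A look-alike: leave it where it is.
- gauge_brass_center (a point): Loose brass-coloured (golden) depth gauge, dial up: a block 42 mm long (x), 28 mm wide (y), 26 mm high, a 10 mm rod through it along x (76 mm long in all), a round white dial on top (32 mm high in all); 200 g. Point: centre of the block, 16 mm above what it lies on; z up, x along the rod. A look-alike: leave it where it is.

How it is judged (in metres and radians):
At the end, for the whole second after the job is handed in: Each kit part rests released in its bay: centre within 15 mm of the middle along length and width and within 6 mm of resting height, lengthwise within 0.3 rad (either way round), upright within 0.15 rad, at rest. Dark wing and brass gauge within 20 mm of their start (x of wing_blue_center in the frame of bay_blue_floor between -0.015 and 0.015 m and y of wing_blue_center in the frame of bay_blue_floor between -0.015 and 0.015 m and z of wing_blue_center in the frame of bay_blue_floor between 0.008 and 0.02 m and angle between the x axis of wing_blue_center and the x axis of bay_blue_floor, either way round below 0.3 rad and angle between each of wing_blue_center, wing_red_center, gauge_chrome_center, hex_case_center's own z axis and vertical below 0.15 rad and linear speed of each of wing_blue, wing_red, gauge_chrome, hex_case below 0.02 m/s and contact force between each of wing_blue, wing_red, gauge_chrome, hex_case and the fingers below 0.1 N and x of wing_red_center in the frame of bay_red_floor between -0.015 and 0.015 m and y of wing_red_center in the frame of bay_red_floor between -0.015 and 0.015 m and z of wing_red_center in the frame of bay_red_floor between 0.008 and 0.02 m and angle between the x axis of wing_red_center and the x axis of bay_red_floor, either way round below 0.3 rad and x of gauge_chrome_center in the frame of bay_yellow_floor between -0.015 and 0.015 m and y of gauge_chrome_center in the frame of bay_yellow_floor between -0.015 and 0.015 m and z of gauge_chrome_center in the frame of bay_yellow_floor between 0.01 and 0.022 m and angle between the x axis of gauge_chrome_center and the x axis of bay_yellow_floor, either way round below 0.3 rad and x of hex_case_center in the frame of bay_green_floor between -0.015 and 0.015 m and y of hex_case_center in the frame of bay_green_floor between -0.015 and 0.015 m and z of hex_case_center in the frame of bay_green_floor between 0.009 and 0.021 m and angle between the x axis of hex_case_center and the x axis of bay_green_floor, either way round below 0.3 rad and distance of each of wing_dark_center, gauge_brass_center from where it was at the start of the episode below 0.02 m); the robot touches nothing.
It fails at once if a look-alike was moved more than 20 mm (distance of any of wing_dark_center, gauge_brass_center from where it was at the start of the episode above 0.02 m).
It fails at once if a kit part was dropped or thrown (faster than 0.7 m/s outside the fingers, a fall of about 25 mm) ((contact force between wing_blue and the fingers below 0.05 N and linear speed of wing_blue above 0.7 m/s) or (contact force between wing_red and the fingers below 0.05 N and linear speed of wing_red above 0.7 m/s) or (contact force between gauge_chrome and the fingers below 0.05 N and linear speed of gauge_chrome above 0.7 m/s) or (contact force between hex_case and the fingers below 0.05 N and linear speed of hex_case above 0.7 m/s)).
It also fails if it takes over 109 s, if anything falls off the work surface, if the arm or the gripper's body presses on something with over 40 N, if the wrist force passes 120 N, or if a joint passes its speed limit or range.

## Working session

There is one attempt and no reset: what is moved stays moved. The work goes in short steps, Python scripts to look and compute and a tool call to move; the robot and the scene stay as the last step left them, time stands still between calls to the robot, and variables do not carry over. Pictures are saved under pics/ and viewed, at most 14 in all, crops included, and the job is handed in when it is done.

Besides the shell and the picture viewer there is one more tool, called after ">>>" as name([rows], argument=value, ...), one row to a line, values as JSON. servo_tool: Moves the arm, as the interface text tells. Its arguments: {"type":"object","properties":{"steps":{"type":"array","items":{"type":"array"}},"squeeze":{"type":"number"}},"required":["steps"]}

```bash
ls; mkdir -p pics
python3 - <<'E'
from workcell import state,cams,env
import cv2
print(state())
for n in("top","side"):
    f=cams.grab_frame(n); print(n,{k:v for k,v in f.items() if k not in("color","z_map")})
    cv2.imwrite(f"pics/{n}0.png",f["color"][:,:,::-1])
E
```

```text
pics
{'time_s': 0.0, 'qpos': array([ 6.57766972e+01,  1.83540242e+01,  8.97076865e+01,  3.99027555e-04,
        7.20426006e+01, -1.14477647e+00]), 'qvel': array([-0.07431188, -0.01944149,  0.0063156 ,  0.06033118, -0.08379597,
       -0.01116119]), 'effort': array([ 2.09418991e-03, -4.12466311e+01, -2.31977499e+01,  7.27688055e-02,
        4.56864922e-02, -1.38886403e-04]), 'ee_pos': array([225.16975997, 528.5151379 , 207.08771887]), 'ee_rot': array([-1.79895717e+02, -2.46330257e-03,  1.56921348e+02]), 'force': array([-0.26828968, -0.33978129,  0.46598975]), 'torque': array([-0.01181301, -0.00339151, -0.01529264]), 'gripper_force': 0.0, 'gripper_width': 91.31566598907821}
top {'fovy': 57.837586358946346, 'cx': 314.20281102114865, 'cy': 196.57030188894583, 'k1': -0.08026581666877047, 'eye': array([413.4318958 , -43.14232618, 852.60423567]), 'rotation': array([  9.88917848,   2.67607885, -90.85480938]), 'shot': 1}
side {'fovy': 55.83853764125086, 'cx': 318.5610124827122, 'cy': 196.47395790678917, 'k1': -0.054328523920211536, 'eye': array([ 367.24253043, -760.36303846,  602.92976935]), 'rotation': array([ 53.41924686,  -0.48957938, -14.35670901]), 'shot': 2}
```

View pics/top0.png

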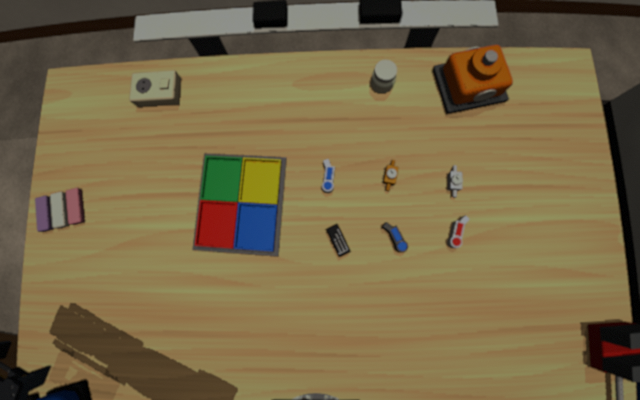

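View pics/side0.png

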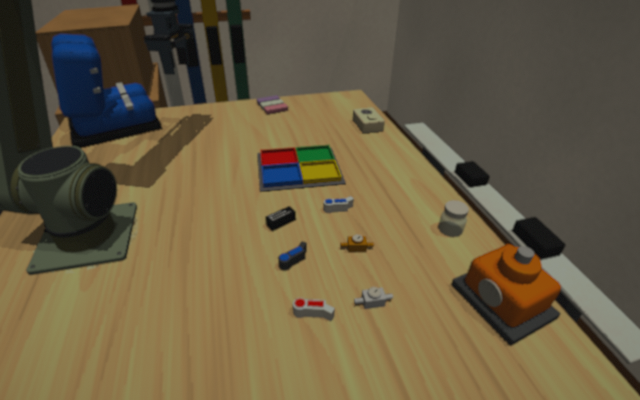

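Top view: white-blue wing (328,177), brass gauge (391,175), chrome gauge (455,181), hex case (338,240), dark wing (395,237), red wing (458,232). Bays: green (221,180), yellow (261,181), red (217,225), blue (257,228).

```bash
cat > h.py <<'E'
import numpy as np, cv2
from scipy.spatial.transform import Rotation as Ro
from workcell import state,cams,look_for,outline_of
def rays(f,uv):
    fl=200/np.tan(np.radians(f["fovy"]/2)); K=np.array([[fl,0,f["cx"]],[0,fl,f["cy"]],[0,0,1.]])
    p=cv2.undistortPoints(np.asarray(uv,float).reshape(-1,1,2),K,np.array([f["k1"],0,0,0.])).reshape(-1,2)
    return np.c_[p[:,0],-p[:,1],-np.ones(len(p))]@Ro.from_euler("xyz",f["rotation"],degrees=True).as_matrix().T
def cloud(f,mask):
    v,u=np.nonzero(mask&(f["z_map"]>0)); r=rays(f,np.c_[u,v])
    return f["eye"]+r*f["z_map"][v,u][:,None]
def at_z(f,uv,z):
    r=rays(f,uv); return f["eye"]+r*((z-f["eye"][2])/r[:,2])[:,None]
def rect(xy):
    (c,(w,h),a)=cv2.minAreaRect(xy.astype(np.float32))
    if w<h: w,h,a=h,w,a+90
    return np.round([c[0],c[1],w,h,(a+90)%180-90],1)
T=["wing_blue_center","wing_red_center","gauge_chrome_center","hex_case_center","wing_dark_center","gauge_brass_center"]
E
python3 - <<'E'
from h import *
big=[]
for n in("top","side"):
    f=cams.grab_frame(n)
    for t in T:
        for o in outline_of(f,t)[:2]:
            P=cloud(f,o["pixels"]); 
            if len(P)<20: continue
            Q=P[P[:,2]>6]
            print(n,t,round(o["confidence"],2),np.round(o["at"]),len(P),"z",np.round(np.percentile(P[:,2],[5,50,95])),"rect",rect(Q[:,:2]),"mean",np.round(Q.mean(0),1))
    hsv=cv2.cvtColor(f["color"],cv2.COLOR_RGB2HSV); h,s,v=cv2.split(hsv)
    for c,m in dict(blue=(abs(h.astype(int)-112)<12),red=(h<6)|(h>174),yellow=abs(h.astype(int)-27)<5,green=abs(h.astype(int)-65)<15).items():
        m=cv2.morphologyEx((m&(s>150)&(v>60)).astype(np.uint8),cv2.MORPH_OPEN,np.ones((3,3)))
        k,l,st,ce=cv2.connectedComponentsWithStats(m)
        R=(slice(140,265),slice(185,295)) if n=="top" else (slice(140,195),slice(250,350))
        i=max(range(1,k),key=lambda i:(l[R]==i).sum())
        P=cloud(f,l==i); print(n,c,st[i],"z",np.round(np.percentile(P[:,2],[5,50,95])),rect(P[:,:2]),np.round(P.mean(0),1))
    r=f["color"][140:265,185:490] if n=="top" else f["color"][140:330,240:400]
    cv2.imwrite(f"pics/crop_{n}.png",cv2.resize(np.ascontiguousarray(r[:,:,::-1]),None,fx=2.6 if n=="top" else 3.1,fy=2.6 if n=="top" else 3.1,interpolation=cv2.INTER_CUBIC))
E
```

```text
top wing_blue_center 0.85 [326. 177.] 306 z [18. 28. 31.] rect [607.4 -40.3  74.6  26.1  -5.2] mean [602.7 -40.4  27.7]
top wing_red_center 0.78 [458. 234.] 370 z [ 8. 28. 31.] rect [ 471.4 -332.7   74.    25.3  -20.7] mean [ 467.9 -329.3   25.6]
top gauge_chrome_center 0.69 [455. 179.] 378 z [ 2. 25. 34.] rect [ 590.7 -337.2   74.8   30.1   -2.1] mean [ 589.1 -334.9   24.5]
top hex_case_center 0.97 [340. 242.] 420 z [27. 30. 33.] rect [457.7 -59.7  71.3  30.   24. ] mean [457.2 -59.6  30. ]
top wing_dark_center 0.72 [396. 238.] 421 z [-0. 28. 31.] rect [ 463.2 -189.4   78.3   28.1   29.8] mean [ 460.  -189.4   26.7]
top gauge_brass_center 0.7 [390. 178.] 265 z [13. 27. 34.] rect [ 608.9 -185.5   73.4   26.6  -15.1] mean [ 605.8 -184.5   26.2]
top blue [ 235  203   42   48 1784] z [ 8. 10. 22.] [492.1 131.9 106.4  92.7  -4.8] [492.6 133.6  11.7]
top red [ 195  201   42   47 1723] z [ 8. 10. 22.] [500.  229.6 108.   98.4  -4.8] [500.1 229.5  11.8]
top yellow [ 239  158   42   46 1716] z [ 8. 11. 23.] [602.  122.8 107.8  93.3  -4.3] [603.5 124.4  12.2]
top green [ 201  157   40   44 15
[... 533 characters left out ...]
6  31.9  23.7] mean [455.1 -66.6  24. ]
side wing_dark_center 0.72 [290. 257.] 443 z [ 6. 26. 30.] rect [ 462.8 -192.2   77.4   26.2   31. ] mean [ 457.9 -198.5   23.3]
side gauge_brass_center 0.7 [358. 242.] 368 z [ 5. 23. 34.] rect [ 605.7 -187.    72.1   30.7  -10.9] mean [ 604.8 -191.8   22.2]
side blue [262 164  40  21 646] z [ 9. 11. 22.] [491.1 132.9 104.7  94.7  -4.9] [491.9 138.   12.7]
side red [261 149  36  15 458] z [ 8. 11. 21.] [498.8 229.4 104.9  92.2  -5.4] [500.4 240.8  11.6]
side yellow [300 160  41  23 777] z [ 9. 11. 22.] [604.8 123.1 113.6  97.3  -5.1] [603.5 126.   13.5]
side green [298 148  35  13 377] z [ 8. 10. 14.] [608.8 219.1 101.9  90.8  -4.7] [612.5 228.3  10.8]
```

View pics/crop_top.png

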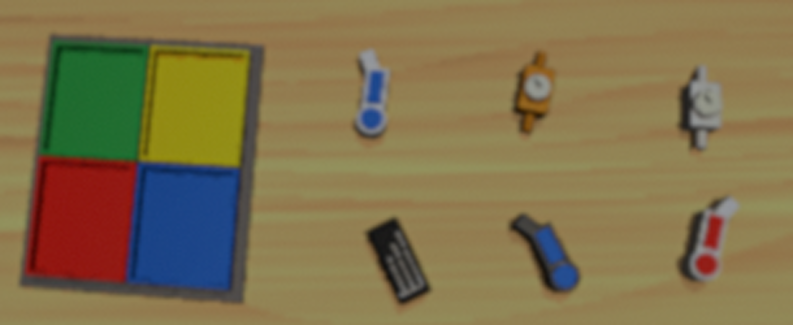

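Run:
```python
from h import *
for n in("top","side"):
    f=cams.grab_frame(n); h,s,v=[c.astype(int) for c in cv2.split(cv2.cvtColor(f["color"],cv2.COLOR_RGB2HSV))]
    for t in T[:2]:
        o=outline_of(f,t)[0]["pixels"]
        col=(abs(h-112)<15) if "blue" in t else (h<8)|(h>172)
        m=(col&(s>130)&(cv2.dilate(o.astype(np.uint8),np.ones((3,3)))>0)).astype(np.uint8)
        v_,u_=np.nonzero(m); P=at_z(f,np.c_[u_,v_],28); c=P[:,:2].mean(0)
        d=np.linalg.svd(P[:,:2]-c)[2][0]; d*=np.sign(d[0]); e=(P[:,:2]-c)@d
        k,l,st,ce=cv2.connectedComponentsWithStats(m)
        print(n,t,len(P),np.round(c,1),"yaw",np.round(np.degrees(np.arctan2(d[1],d[0])),1),"ext",np.round([e.min(),e.max()]),[(a[4],np.round(at_z(f,[b],28)[0,:2],1)) for a,b in zip(st[1:],ce[1:])])
        # width profile of bar along candidate axis
        Q=cloud(f,o); Q=Q[Q[:,2]>20,:2]; 
        for a in (-20,-16,-12,-8,-4,0):
            d=np.array([np.cos(np.radians(a)),np.sin(np.radians(a))]); c0=rect(Q)[:2]; x=(Q-c0)@d; y=(Q-c0)@[-d[1],d[0]]
            y=y[abs(x)<14]; print(a,np.round([y.min(),y.max(),y.max()-y.min()],1),end=" ")
        print()
```

```text
top wing_blue_center 82 [599.7 -40.1] yaw -8.6 ext [-23.  26.] [(np.int32(44), array([613. , -42.1])), (np.int32(38), array([584.3, -37.8]))]
-20 [-18.1   8.   26.1] -16 [-15.7   7.1  22.8] -12 [-15.    6.9  21.9] -8 [-14.3   7.4  21.7] -4 [-13.4   7.9  21.3] 0 [-13.2   8.5  21.6] 
top wing_red_center 92 [ 463.6 -330.4] yaw -17.0 ext [-23.  26.] [(np.int32(51), array([ 475.8, -334.1])), (np.int32(41), array([ 448.3, -325.7]))]
-20 [-9.  12.7 21.7] -16 [-8.9 12.2 21.1] -12 [-9.5 13.1 22.6] -8 [-10.   13.9  23.9] -4 [-12.7  14.7  27.3] 0 [-13.6  15.4  28.9] 
side wing_blue_center 32 [597.9 -37.5] yaw -9.7 ext [-21.  25.] [(np.int32(15), array([583.3, -35.1])), (np.int32(17), array([610.8, -39.6]))]
-20 [-15.   15.4  30.4] -16 [-14.2  14.7  28.9] -12 [-13.3  13.9  27.2] -8 [-12.4  13.   25.4] -4 [-12.9  12.9  25.8] 0 [-13.6  13.8  27.4] 
side wing_red_center 133 [ 463.2 -327.3] yaw -17.0 ext [-25.  26.] [(np.int32(59), array([ 447.7, -322.5])), (np.int32(74), array([ 475.5, -331.1]))]
-20 [-9.  13.4 22.5] -16 [-8.8 12.6 21.4] -12 [-9.2 12.5 21.7] -8 [-10.1  13.   23.1] -4 [-12.5  13.8  26.3] 0 [-13.4  17.6  31. ]
```

```bash
cat > p.py <<'E'
import sys, numpy as np
from workcell import state
s=state(); x,y,z,yaw=map(float,sys.argv[1:5]); cy=s["ee_rot"][2]
d=(yaw-cy+180)%360-180; a=np.radians(yaw if len(sys.argv)<6 else cy)  # extra arg: shift before turn
e=np.array([x,y,z])-s["ee_pos"]
print("t",round(s["time_s"],2),"turn",round(-np.radians(d),3),"shift",np.round([np.cos(a)*e[0]+np.sin(a)*e[1],np.sin(a)*e[0]-np.cos(a)*e[1],-e[2]],1),"ee",np.round(s["ee_pos"],1),np.round(s["ee_rot"],2),"q",np.round(s["qpos"],1),"w",np.round(s["gripper_width"],1),s["gripper_force"])
E
python3 p.py 609 -41.5 120 171
```

```text
t 1.1 turn -0.246 shift [-468.1 -503.5   88. ] ee [225.4 529.  208. ] [179.99   0.   156.92] q [65.8 18.3 89.6  0.  72.  -1.1] w 90.9 0.0
```

>>> servo_tool([
  [87, [0, 0, 0], [0, 0, -0.123]],
  [87, [0, 0, 0], [0, 0, -0.123]],
  [87, [-29, -31, 3], [0, 0, 0]],
  [87, [-29, -31, 3], [0, 0, 0]],
  [87, [-29, -31, 3], [0, 0, 0]],
  [87, [-29, -31, 3], [0, 0, 0]],
  [87, [-29, -31, 3], [0, 0, 0]],
  [87, [-29, -31, 3], [0, 0, 0]],
  [87, [-29, -31, 3], [0, 0, 0]],
  [87, [-29, -31, 3], [0, 0, 0]],
], squeeze=25)

```text
time_s: 2.1
ee_pos: [416.6, 246.4, 184.1]
ee_rot: [180.0, 0.0, 171.0]
force: [-0.0, 1.4, 0.7]
gripper_width: 60.1
gripper_force: 0.0
```

```bash
python3 p.py 609 -41.5 120 171
```

```text
t 2.1 turn 0.0 shift [-235.  -254.2   64.1] ee [416.6 246.4 184.1] [1.7997e+02 3.0000e-02 1.7102e+02] q [ 29.2  11.1 103.3   0.   65.6 -51.8] w 60.1 0.0
```

>>> servo_tool([
  [87, [-29.4, -31.8, 8], [0, 0, 0]],
  [87, [-29.4, -31.8, 8], [0, 0, 0]],
  [87, [-29.4, -31.8, 8], [0, 0, 0]],
  [87, [-29.4, -31.8, 8], [0, 0, 0]],
  [87, [-29.4, -31.8, 8], [0, 0, 0]],
  [87, [-29.4, -31.8, 8], [0, 0, 0]],
  [87, [-29.4, -31.8, 8], [0, 0, 0]],
  [87, [-29.4, -31.8, 8], [0, 0, 0]],
  [87, [0, 0, 0], [0, 0, 0]],
  [87, [0, 0, 0], [0, 0, 0]],
])

```text
time_s: 3.1
ee_pos: [608.3, -40.8, 119.3]
ee_rot: [180.0, -0.1, 170.9]
force: [-1.0, 0.8, 0.5]
gripper_width: 60.2
gripper_force: 0.0
```

```bash
python3 p.py 609 -41.5 27 171
python3 - <<'E'
from h import *
for n in("top","side"):
    f=cams.grab_frame(n)
    r=f["color"][120:270,230:430] if n=="top" else f["color"][120:270,230:430]
    cv2.imwrite(f"pics/a_{n}.png",cv2.resize(np.ascontiguousarray(r[:,:,::-1]),None,fx=4,fy=4,interpolation=cv2.INTER_CUBIC))
E
```

```text
t 3.1 turn -0.002 shift [-0.8 -0.6 92.3] ee [608.3 -40.8 119.3] [ 1.7998e+02 -8.0000e-02  1.7090e+02] q [ -4.9  25.2  92.3   0.   62.6 -85.9] w 60.2 0.0
```

View pics/a_side.png

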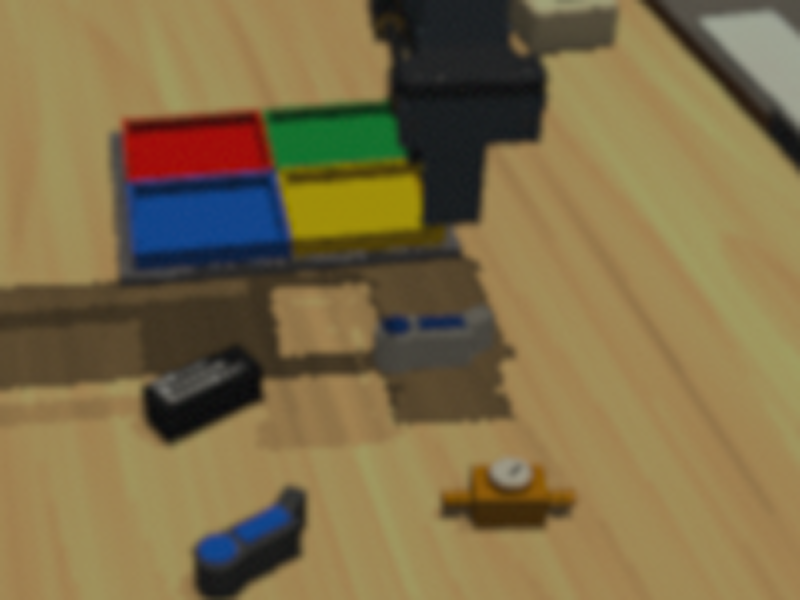

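The gripper hangs above the white-blue wing (crop pixel 430,340), with everything else clear, so I'm descending.

>>> servo_tool([
  [87, [-0.7, -0.5, 20], [0, 0, 0]],
  [87, [0, 0, 20], [0, 0, 0]],
  [87, [0, 0, 20], [0, 0, 0]],
  [87, [0, 0, 20], [0, 0, 0]],
  [87, [0, 0, 8], [0, 0, 0]],
  [87, [0, 0, 4], [0, 0, 0]],
  [87, [0, 0, 0], [0, 0, 0]],
  [230, [0, 0, 0], [0, 0, 0]],
  [230, [0, 0, 0], [0, 0, 0]],
  [230, [0, 0, 0], [0, 0, 0]],
])

```text
time_s: 4.2
ee_pos: [609.5, -40.9, 28.7]
ee_rot: [180.0, 0.1, 171.0]
force: [0.4, -1.0, 1.2]
gripper_width: 38.8
gripper_force: 0.0
```

>>> servo_tool([
  [230, [0, 0, 0], [0, 0, 0]],
  [230, [0, 0, 0], [0, 0, 0]],
  [230, [0, 0, 0], [0, 0, 0]],
  [230, [0, 0, 0], [0, 0, 0]],
  [230, [0, 0, -5], [0, 0, 0]],
  [230, [0, 0, -10], [0, 0, 0]],
  [230, [0, 0, -20], [0, 0, 0]],
  [230, [0, 0, -20], [0, 0, 0]],
  [230, [0, 0, -20], [0, 0, 0]],
  [230, [0, 0, 0], [0, 0, 0]],
])

```text
time_s: 5.2
ee_pos: [611.4, -41.0, 106.7]
ee_rot: [180.0, 0.4, 171.0]
force: [0.7, 0.0, -0.9]
gripper_width: 9.1
gripper_force: 0.0
```

```bash
python3 p.py 491.8 132 102 175.2
python3 - <<'E'
from h import *
for n in("side",):
    f=cams.grab_frame(n)
    r=f["color"][120:270,230:430]
    cv2.imwrite(f"pics/b_{n}.png",cv2.resize(np.ascontiguousarray(r[:,:,::-1]),None,fx=3,fy=3,interpolation=cv2.INTER_CUBIC))
E
```

```text
t 5.2 turn -0.073 shift [133.7 162.4   4.7] ee [611.4 -41.  106.7] [179.96   0.43 171.02] q [ -4.9  25.8  93.2   0.   60.5 -85.9] w 9.1 0.0
```

View pics/b_side.png

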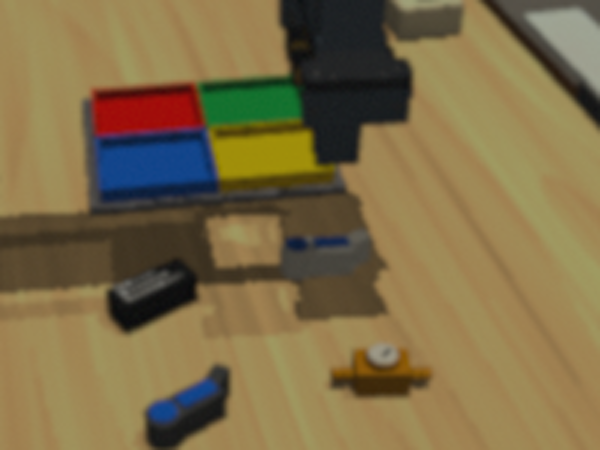

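The fingers closed on nothing (9 mm) and the wing still lies at crop pixel (325,255). I'll compare where the camera sees the fingers with the reported TCP.

Run:
```python
from h import *
for n in("side","top"):
    f=cams.grab_frame(n)
    M=np.ones((400,640),bool); P=cloud(f,M)
    k=(abs(P[:,0]-610)<150)&(abs(P[:,1]+41)<150)&(P[:,2]>60)&(P[:,2]<125)
    Q=P[k]; print(n,k.sum(),np.round(Q.min(0)),np.round(Q.max(0)),np.round(np.median(Q,0)))
    for z0 in range(60,260,20):
        q=P[(P[:,2]>z0)&(P[:,2]<z0+20)&(abs(P[:,0]-610)<200)&(abs(P[:,1]+41)<200)]
        if len(q): print(z0,len(q),np.round(q.min(0)),np.round(q.max(0)))
    o=outline_of(f,T[0])
    for a in o[:1]:
        Q=cloud(f,a["pixels"]);Q=Q[Q[:,2]>6]; print(a["confidence"],np.round(a["at"]),rect(Q[:,:2]),np.round(Q.mean(0)),np.percentile(Q[:,2],95))
```

```text
side 69 [590. -58. 111.] [625. -27. 125.] [606. -53. 119.]
100 42 [591. -56. 111.] [625. -30. 120.]
120 113 [590. -59. 120.] [625. -27. 140.]
140 54 [591. -60. 140.] [624. -52. 150.]
180 186 [ 561. -128.  189.] [635.  47. 200.]
200 439 [ 559. -133.  200.] [650.  45. 220.]
220 660 [ 560. -135.  220.] [636.  52. 240.]
240 243 [578. -94. 240.] [625. -30. 260.]
0.67 [278. 219.] [456.7 -59.4  72.4  31.6  24.3] [455. -66.  24.] 32.692778963064114Traceback (most recent call last):
  File "<stdin>", line 6, in <module>
    return umr_minimum(a, axis, None, out, keepdims, initial, where)
ValueError: zero-size array to reduction operation minimum which has no identity
```

```bash
python3 - <<'E'
from workcell import env
print(env.finger_overhang,[a for a in dir(env) if a[0]!="_"])
E
python3 p.py 609 -41.5 45 171
```

```text
22.0 ['Unreachable', 'finger_overhang']
t 5.4 turn 0.0 shift [-0.8 -0.7 57. ] ee [608.3 -40.7 102. ] [-1.8000e+02 -1.0000e-01  1.7102e+02] q [ -4.9  26.1  93.6   0.   60.5 -85.9] w 9.0 0.0
```

>>> servo_tool([
  [87, [2.4, 0, 20], [0, 0, 0]],
  [87, [0, 0, 20], [0, 0, 0]],
  [87, [0, 0, 20], [0, 0, 0]],
  [87, [0, 0, 0], [0, 0, 0]],
  [87, [0, 0, 0], [0, 0, 0]],
  [87, [0, 0, 0], [0, 0, 0]],
  [87, [0, 0, 0], [0, 0, 0]],
  [87, [0, 0, 0], [0, 0, 0]],
  [87, [0, 0, 0], [0, 0, 0]],
  [87, [0, 0, 0], [0, 0, 0]],
])

```text
time_s: 6.4
ee_pos: [606.8, -40.4, 43.3]
ee_rot: [180.0, 0.0, 171.0]
force: [-0.3, 0.5, -0.6]
gripper_width: 60.1
gripper_force: 0.0
```

```bash
python3 p.py 609 -41.5 27 171
cat > tip.py <<'E'
from h import *
s=state(); e=s["ee_pos"]; print(np.round(e,1),np.round(s["qpos"],2))
for n in("side","top"):
    f=cams.grab_frame(n); P=cloud(f,np.ones((400,640),bool))
    k=(np.hypot(*(P[:,:2]-e[:2]).T)<75)&(P[:,2]>34)&(P[:,2]<e[2]+60)
    Q=P[k]
    if len(Q): print(n,len(Q),np.round(Q.min(0)),np.round(Q.max(0)),"tip z",np.round(np.sort(Q[:,2])[:12],1))
    if n=="side":
        r=f["color"][120:270,230:430]
        cv2.imwrite("pics/tip%.1f.png"%s["time_s"],cv2.resize(np.ascontiguousarray(r[:,:,::-1]),None,fx=4,fy=4,interpolation=cv2.INTER_CUBIC))
E
python3 tip.py; ls pics
```

```text
t 6.4 turn 0.0 shift [-2.4 -0.7 16.3] ee [606.8 -40.4  43.3] [1.7999e+02 3.0000e-02 1.7102e+02] q [ -4.9  29.3  97.7   0.   52.9 -85.9] w 60.1 0.0
[606.8 -40.4  43.3] [ -4.9   29.35  97.67   0.    52.95 -85.92]
side 239 [583. -86.  48.] [619.  -6. 103.] tip z [48.5 50.8 51.1 51.4 51.4 51.6 52.1 52.3 52.3 52.5 53.  53.2]
a_side.png
a_top.png
b_side.png
crop_side.png
crop_top.png
side0.png
tip6.4.png
top0.png
```

The side camera puts the fingertips at about z = 49 with the TCP at 43. The reported height is therefore about 27 mm off from the stated overhang, while x and y agree. I'll step down and check again before closing.

>>> servo_tool([
  [87, [-2, -0.7, 10], [0, 0, 0]],
  [87, [0, 0, 10], [0, 0, 0]],
  [87, [0, 0, 8], [0, 0, 0]],
  [87, [0, 0, 0], [0, 0, 0]],
  [87, [0, 0, 4], [0, 0, 0]],
  [87, [0, 0, 0], [0, 0, 0]],
  [87, [0, 0, 0], [0, 0, 0]],
  [87, [0, 0, 0], [0, 0, 0]],
  [87, [0, 0, 0], [0, 0, 0]],
  [87, [0, 0, 0], [0, 0, 0]],
])

```text
time_s: 7.5
ee_pos: [608.7, -41.4, 11.2]
ee_rot: [180.0, 0.0, 171.0]
force: [0.1, -0.4, -0.1]
gripper_width: 60.0
gripper_force: 0.0
```

```bash
sed -i 's/P\[:,2\]>34/P[:,2]>4/' tip.py
python3 - <<'E'
from h import *
s=state(); e=s["ee_pos"]; print(np.round(e,1),s["force"])
f=cams.grab_frame("side"); P=cloud(f,np.ones((400,640),bool)); C=f["color"].reshape(-1,3)
dark=f["color"][f["z_map"]>0].max(1)<70
k=dark&(abs(P[:,0]-e[0])<40)&(P[:,1]<e[1]-15)&(P[:,1]>e[1]-60)&(P[:,2]>3)&(P[:,2]<60)
Q=P[k]; print(len(Q),np.round(Q.min(0)),np.round(Q.max(0)),np.round(np.sort(Q[:,2])[:12],1))
r=f["color"][120:270,230:430]
cv2.imwrite("pics/tipB.png",cv2.resize(np.ascontiguousarray(r[:,:,::-1]),None,fx=4,fy=4,interpolation=cv2.INTER_CUBIC))
E
```

```text
[608.7 -41.4  11.2] [ 0.08116198 -0.39276303 -0.09376184]
181 [585. -86.  17.] [621. -74.  60.] [17.5 18.  18.1 18.1 18.5 18.6 18.9 18.9 19.2 19.4 20.9 22.4]
```

View pics/tipB.png

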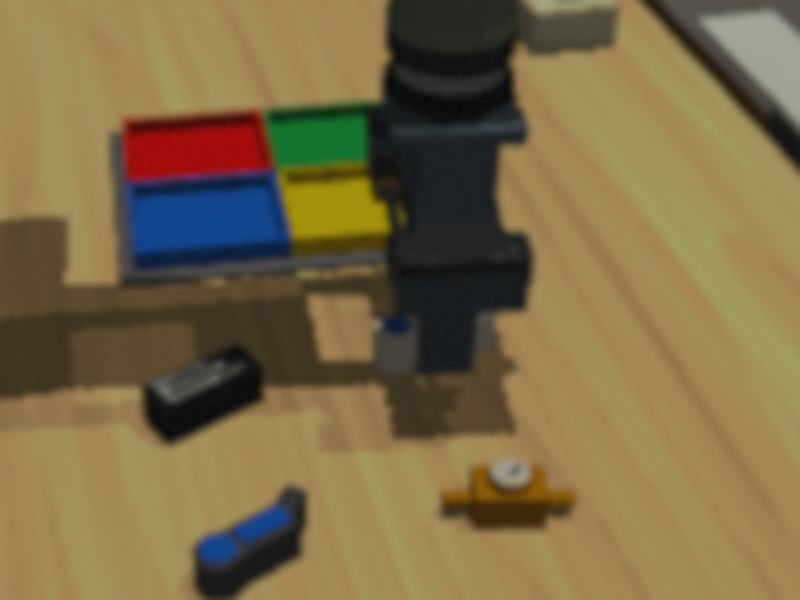

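Fingertips are at z ≈ 17 with no contact, straddling the bar: the boss shows to the left of the finger and the pad to the right. I'll go down another 11 mm and grip.

>>> servo_tool([
  [87, [0, 0, 6], [0, 0, 0]],
  [87, [0, 0, 5], [0, 0, 0]],
  [87, [0, 0, 0], [0, 0, 0]],
  [230, [0, 0, 0], [0, 0, 0]],
  [230, [0, 0, 0], [0, 0, 0]],
  [230, [0, 0, 0], [0, 0, 0]],
  [230, [0, 0, 0], [0, 0, 0]],
  [230, [0, 0, 0], [0, 0, 0]],
  [230, [0, 0, 0], [0, 0, 0]],
  [230, [0, 0, 0], [0, 0, 0]],
])

```text
time_s: 8.55
ee_pos: [608.6, -41.4, 0.0]
ee_rot: [180.0, 0.0, 171.0]
force: [0.6, -0.4, 0.9]
gripper_width: 22.0
gripper_force: 25.0
```

```bash
python3 p.py 491.8 132 102 175.2
```

```text
t 8.55 turn -0.073 shift [ 130.9  163.  -102. ] ee [608.6 -41.4   0. ] [1.7999e+02 1.0000e-02 1.7101e+02] q [ -5.   32.4  99.7   0.   47.9 -86. ] w 22.0 25.00005751848221
```

>>> servo_tool([
  [230, [0, 0, -8], [0, 0, 0]],
  [230, [0, 0, -20], [0, 0, 0]],
  [230, [0, 0, -25], [0, 0, 0]],
  [230, [0, 0, -20], [0, 0, -0.073]],
  [230, [13, 16, 0], [0, 0, 0]],
  [230, [25, 31, 0], [0, 0, 0]],
  [230, [30, 38, 0], [0, 0, 0]],
  [230, [30, 38, 0], [0, 0, 0]],
  [230, [22, 26, 0], [0, 0, 0]],
  [230, [11, 14, 0], [0, 0, 0]],
])

```text
time_s: 9.55
ee_pos: [489.4, 133.8, 73.4]
ee_rot: [180.0, -0.1, 175.3]
force: [0.4, 0.0, -0.4]
gripper_width: 21.7
gripper_force: 25.0
```

```bash
python3 p.py 491.8 132 11 175.2
```

```text
t 9.55 turn 0.002 shift [-2.5 -1.6 62.4] ee [489.4 133.8  73.4] [ 1.7999e+02 -5.0000e-02  1.7532e+02] q [ 14.   19.7 109.3   0.   51.  -71.4] w 21.7 24.99940663576126
```

>>> servo_tool([
  [230, [0, 0, 0], [0, 0, 0]],
  [230, [-2, -1, 15], [0, 0, 0]],
  [230, [0, 0, 15], [0, 0, 0]],
  [230, [0, 0, 15], [0, 0, 0]],
  [230, [0, 0, 8], [0, 0, 0]],
  [230, [0, 0, 4], [0, 0, 0]],
  [230, [0, 0, 2], [0, 0, 0]],
  [230, [0, 0, 0], [0, 0, 0]],
  [230, [0, 0, 0], [0, 0, 0]],
  [230, [0, 0, 0], [0, 0, 0]],
])

```text
time_s: 10.55
ee_pos: [493.9, 130.9, 14.4]
ee_rot: [180.0, 0.1, 175.2]
force: [0.5, 0.3, -0.2]
gripper_width: 21.8
gripper_force: 25.0
```

```bash
python3 p.py 491.8 132 11 175.2
python3 - <<'E'
from h import *
f=cams.grab_frame("side")
o=outline_of(f,T[0])[0]; P=cloud(f,o["pixels"]); print(o["confidence"],np.round(o["at"]),np.round(np.percentile(P,[2,50,98],axis=0),1))
r=f["color"][120:270,230:430]
cv2.imwrite("pics/c.png",cv2.resize(np.ascontiguousarray(r[:,:,::-1]),None,fx=4,fy=4,interpolation=cv2.INTER_CUBIC))
E
```

```text
t 10.55 turn 0.0 shift [2.2 0.9 3.4] ee [493.9 130.9  14.4] [1.7998e+02 6.0000e-02 1.7520e+02] q [ 13.6  24.5 112.7   0.   42.8 -71.7] w 21.8 24.99986708164215
0.69 [275. 170.] [[454.9 118.3  16.8]
 [472.6 127.2  33.9]
 [532.  138.2  44.6]]
```

View pics/c.png

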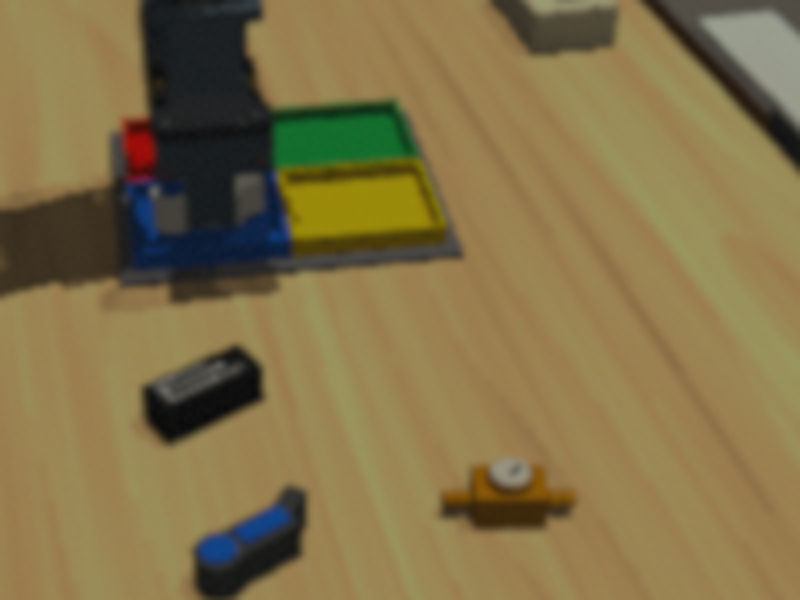

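The wing hangs over the blue bay a few mm above its floor (crop pixel 205,210), so I'm setting it down.

>>> servo_tool([
  [230, [2, 1, 1.5], [0, 0, 0]],
  [230, [0, 0, 1.5], [0, 0, 0]],
  [230, [0, 0, 1.2], [0, 0, 0]],
  [230, [0, 0, 0], [0, 0, 0]],
  [143, [0, 0, 0], [0, 0, 0]],
  [143, [0, 0, 0], [0, 0, 0]],
  [143, [0, 0, 0], [0, 0, 0]],
  [143, [0, 0, -10], [0, 0, 0]],
  [143, [0, 0, -30], [0, 0, 0]],
  [100, [0, 0, -40], [0, 0, 0]],
])

```text
time_s: 11.65
ee_pos: [490.3, 131.6, 89.7]
ee_rot: [-179.9, -0.2, 175.2]
force: [0.7, -0.0, 0.5]
gripper_width: 45.3
gripper_force: 0.0
```

```bash
python3 p.py 472 -332 90 163 b
```

```text
t 11.65 turn 0.213 shift [-2.060e+01 -4.635e+02 -3.000e-01] ee [490.3 131.6  89.7] [-179.93   -0.22  175.2 ] q [ 13.7  18.7 108.    0.   53.5 -71.5] w 45.3 0.0
```

>>> servo_tool([
  [87, [-2, -25, 0], [0, 0, 0]],
  [87, [-2, -46, 0], [0, 0, 0]],
  [87, [-2, -46, 0], [0, 0, 0]],
  [87, [-2, -46, 0], [0, 0, 0]],
  [87, [-2, -46, 0], [0, 0, 0]],
  [87, [-2, -46, 0], [0, 0, 0]],
  [87, [-2, -46, 0], [0, 0, 0]],
  [87, [-2, -46, 0], [0, 0, 0]],
  [87, [-2, -46, 0], [0, 0, 0]],
  [87, [-2, -46, 0], [0, 0, 0]],
])

```text
time_s: 12.65
ee_pos: [474.6, -309.2, 90.5]
ee_rot: [-180.0, 0.1, 175.2]
force: [1.3, 0.0, -0.1]
gripper_width: 59.8
gripper_force: 0.0
```

>>> servo_tool([
  [87, [0, -24, 0], [0, 0, 0]],
  [87, [0, 0, 0], [0, 0, 0.107]],
  [87, [0, 0, 0], [0, 0, 0.106]],
  [87, [0, 0, 15], [0, 0, 0]],
  [87, [0, 0, 15], [0, 0, 0]],
  [87, [0, 0, 15], [0, 0, 0]],
  [87, [0, 0, 5], [0, 0, 0]],
  [87, [0, 0, 0], [0, 0, 0]],
  [87, [0, 0, 0], [0, 0, 0]],
  [87, [0, 0, 0], [0, 0, 0]],
])

```text
time_s: 13.65
ee_pos: [473.4, -331.5, 40.6]
ee_rot: [-180.0, 0.1, 163.0]
force: [0.2, -0.9, -0.4]
gripper_width: 60.0
gripper_force: 0.0
```

```bash
python3 p.py 472 -332 0 163
python3 - <<'E'
from h import *
e=state()["ee_pos"]
for n in("top","side"):
    f=cams.grab_frame(n)
    o=outline_of(f,T[0])
    if o: P=cloud(f,o[0]["pixels"]); P=P[P[:,2]>25]; print("blue",n,o[0]["confidence"],np.round(o[0]["at"]),rect(P[:,:2]),np.percentile(P[:,2],[5,50,95]))
P=cloud(f,np.ones((400,640),bool)); dark=f["color"][f["z_map"]>0].max(1)<70
k=dark&(abs(P[:,0]-e[0])<50)&(abs(P[:,1]-e[1])<60)&(P[:,2]>32)&(P[:,2]<90)
Q=P[k]; print(len(Q),np.round(Q.min(0)),np.round(Q.max(0)),np.round(np.sort(Q[:,2])[:12],1))
r=f["color"][150:350,220:440]
cv2.imwrite("pics/d.png",cv2.resize(np.ascontiguousarray(r[:,:,::-1]),None,fx=3,fy=3,interpolation=cv2.INTER_CUBIC))
E
```

```text
t 13.65 turn -0.0 shift [ 1.1 -0.9 40.6] ee [ 473.4 -331.5   40.6] [-1.7997e+02  9.0000e-02  1.6299e+02] q [ -36.1   27.2  102.2    0.    50.5 -109.1] w 60.0 0.0
blue top 0.8 [252. 228.] [490.4 131.   75.4  25.8  -1.6] [29.81208177 38.3929042  41.05488293]
141 [ 446. -375.   47.] [ 479. -360.   74.] [46.7 48.2 48.6 51.1 51.5 52.  52.  52.3 53.  53.  53.2 53.3]
```

View pics/d.png

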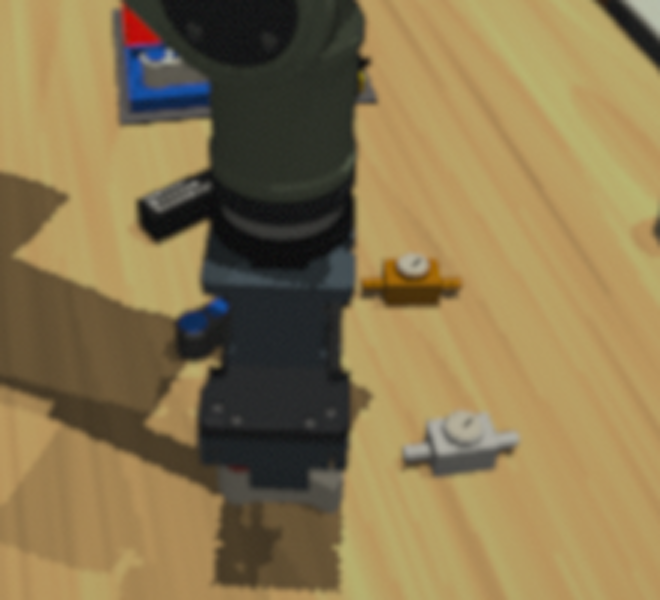

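The blue wing sits in its bay at about (490,131). The gripper is over the red wing with both ends visible beside the finger, so I'm descending.

>>> servo_tool([
  [87, [1, -0.7, 12], [0, 0, 0]],
  [87, [0, 0, 12], [0, 0, 0]],
  [87, [0, 0, 12], [0, 0, 0]],
  [87, [0, 0, 4.6], [0, 0, 0]],
  [87, [0, 0, 0], [0, 0, 0]],
  [230, [0, 0, 0], [0, 0, 0]],
  [230, [0, 0, 0], [0, 0, 0]],
  [230, [0, 0, 0], [0, 0, 0]],
  [230, [0, 0, 0], [0, 0, 0]],
  [230, [0, 0, 0], [0, 0, 0]],
])

```text
time_s: 14.85
ee_pos: [471.8, -331.5, -0.6]
ee_rot: [-180.0, 0.0, 163.0]
force: [-1.0, -0.5, -0.1]
gripper_width: 23.0
gripper_force: 0.7
```

>>> servo_tool([
  [230, [0, 0, 0], [0, 0, 0]],
  [230, [0, 0, -8], [0, 0, 0]],
  [230, [0, 0, -20], [0, 0, 0]],
  [230, [0, 0, -25], [0, 0, 0]],
  [230, [0, 0, -27], [0, 0, 0]],
  [230, [0, 0, 0], [0, 0, -0.107]],
  [230, [0, 0, 0], [0, 0, -0.106]],
  [230, [0, 0, 0], [0, 0, 0]],
  [230, [0, 0, 0], [0, 0, 0]],
  [230, [0, 0, 0], [0, 0, 0]],
])

```text
time_s: 15.85
ee_pos: [471.5, -331.3, 79.0]
ee_rot: [180.0, -0.0, 175.1]
force: [0.1, -0.8, -1.2]
gripper_width: 22.0
gripper_force: 25.0
```

```bash
python3 p.py 500 228.7 80 175.2
```

```text
t 15.85 turn -0.002 shift [ 18.5 560.5  -1. ] ee [ 471.5 -331.3   79. ] [ 1.7998e+02 -2.0000e-02  1.7511e+02] q [ -36.2   24.7   99.9    0.    55.5 -121.4] w 22.0 24.999895691871643
```

>>> servo_tool([
  [230, [1.5, 20, 0], [0, 0, 0]],
  [230, [1.5, 40, 0], [0, 0, 0]],
  [230, [1.5, 43, 0], [0, 0, 0]],
  [230, [1.5, 43, 0], [0, 0, 0]],
  [230, [1.5, 43, 0], [0, 0, 0]],
  [230, [1.5, 43, 0], [0, 0, 0]],
  [230, [1.5, 43, 0], [0, 0, 0]],
  [230, [1.5, 43, 0], [0, 0, 0]],
  [230, [1.5, 43, 0], [0, 0, 0]],
  [230, [1.5, 43, 0], [0, 0, 0]],
])

```text
time_s: 16.85
ee_pos: [489.4, 74.9, 79.2]
ee_rot: [180.0, -0.0, 175.2]
force: [1.0, 0.0, -0.5]
gripper_width: 21.8
gripper_force: 25.0
```

>>> servo_tool([
  [230, [1.5, 43, 0], [0, 0, 0]],
  [230, [1, 43, 0], [0, 0, 0]],
  [230, [1, 40, 0], [0, 0, 0]],
  [230, [0, 20, 0], [0, 0, 0]],
  [230, [0, 10, 0], [0, 0, 0]],
  [230, [0, 0, 0], [0, 0, 0]],
  [230, [0, 0, 15], [0, 0, 0]],
  [230, [0, 0, 15], [0, 0, 0]],
  [230, [0, 0, 0], [0, 0, 0]],
  [230, [0, 0, 0], [0, 0, 0]],
])

```text
time_s: 17.85
ee_pos: [499.8, 227.1, 49.3]
ee_rot: [-180.0, -0.0, 175.1]
force: [1.0, -0.3, -0.4]
gripper_width: 22.2
gripper_force: 25.0
```

```bash
python3 p.py 500 228.7 11 175.2
```

```text
t 17.85 turn -0.001 shift [-0.   1.6 38.3] ee [499.8 227.1  49.3] [-1.7997e+02 -4.0000e-02  1.7512e+02] q [ 23.2  24.6 105.5  -0.   50.  -61.9] w 22.2 24.99988317489624
```

>>> servo_tool([
  [230, [0, 1.6, 12], [0, 0, 0]],
  [230, [0, 0, 12], [0, 0, 0]],
  [230, [0, 0, 8], [0, 0, 0]],
  [230, [0, 0, 3], [0, 0, 0]],
  [230, [0, 0, 1.5], [0, 0, 0]],
  [230, [0, 0, 1.5], [0, 0, 0]],
  [230, [0, 0, 0.8], [0, 0, 0]],
  [230, [0, 0, 0], [0, 0, 0]],
  [230, [0, 0, 0], [0, 0, 0]],
  [230, [0, 0, 0], [0, 0, 0]],
])

```text
time_s: 18.85
ee_pos: [500.3, 229.8, 10.6]
ee_rot: [180.0, 0.0, 175.2]
force: [0.3, -1.0, -0.9]
gripper_width: 21.8
gripper_force: 25.0
```

>>> servo_tool([
  [143, [0, 0, 0], [0, 0, 0]],
  [143, [0, 0, 0], [0, 0, 0]],
  [143, [0, 0, 0], [0, 0, 0]],
  [143, [0, 0, 0], [0, 0, 0]],
  [143, [0, 0, -10], [0, 0, 0]],
  [143, [0, 0, -30], [0, 0, 0]],
  [87, [0, 0, -40], [0, 0, 0]],
  [87, [0, -30, 0], [0, 0, 0]],
  [87, [0, -45, 0], [0, 0, 0]],
  [87, [0, -45, 0], [0, 0, 0]],
])

```text
time_s: 19.85
ee_pos: [490.3, 109.4, 91.5]
ee_rot: [180.0, 0.1, 175.3]
force: [0.5, -0.4, -0.1]
gripper_width: 59.9
gripper_force: 0.0
```

```bash
python3 p.py 590 -337 90 177 b
```

```text
t 19.85 turn -0.029 shift [-135.8 -436.7    1.5] ee [490.3 109.4  91.5] [1.7997e+02 1.1000e-01 1.7531e+02] q [ 11.3  18.  108.8  -0.   53.1 -74. ] w 59.9 0.0
```

>>> servo_tool([
  [87, [-12.3, -39.7, 0], [0, 0, 0]],
  [87, [-12.3, -39.7, 0], [0, 0, 0]],
  [87, [-12.3, -39.7, 0], [0, 0, 0]],
  [87, [-12.3, -39.7, 0], [0, 0, 0]],
  [87, [-12.3, -39.7, 0], [0, 0, 0]],
  [87, [-12.3, -39.7, 0], [0, 0, 0]],
  [87, [-12.3, -39.7, 0], [0, 0, 0]],
  [87, [-12.3, -39.7, 0], [0, 0, 0]],
  [87, [-12.3, -39.7, 0], [0, 0, 0]],
  [87, [-12.3, -39.7, 0], [0, 0, 0]],
])

```text
time_s: 20.85
ee_pos: [579.7, -297.6, 91.2]
ee_rot: [-180.0, 0.0, 175.2]
force: [0.3, 0.1, 0.1]
gripper_width: 60.2
gripper_force: 0.0
```

>>> servo_tool([
  [87, [-12.3, -39.7, 0], [0, 0, 0]],
  [87, [0, 0, 0], [0, 0, -0.029]],
  [87, [0, 0, 15], [0, 0, 0]],
  [87, [0, 0, 15], [0, 0, 0]],
  [87, [0, 0, 15], [0, 0, 0]],
  [87, [0, 0, 0], [0, 0, 0]],
  [87, [0, 0, 0], [0, 0, 0]],
  [87, [0, 0, 0], [0, 0, 0]],
  [87, [0, 0, 0], [0, 0, 0]],
  [87, [0, 0, 0], [0, 0, 0]],
])

```text
time_s: 21.85
ee_pos: [588.8, -336.5, 46.0]
ee_rot: [-180.0, 0.1, 176.9]
force: [0.4, 0.1, -0.8]
gripper_width: 60.3
gripper_force: 0.0
```

```bash
python3 p.py 590 -337 1 177
python3 - <<'E'
from h import *
for n in("top","side"):
    f=cams.grab_frame(n)
    for t in T[:2]:
        o=outline_of(f,t)
        if o: P=cloud(f,o[0]["pixels"]); P=P[P[:,2]>25]; print(t,n,o[0]["confidence"],np.round(o[0]["at"]),rect(P[:,:2]),np.percentile(P[:,2],[5,50,95]))
r=f["color"][140:340,240:440]
cv2.imwrite("pics/e.png",cv2.resize(np.ascontiguousarray(r[:,:,::-1]),None,fx=3,fy=3,interpolation=cv2.INTER_CUBIC))
E
```

```text
t 21.85 turn -0.002 shift [-1.2 -0.5 45. ] ee [ 588.8 -336.5   46. ] [-1.7997e+02  7.0000e-02  1.7687e+02] q [ -30.7   34.6   87.     0.    58.3 -117.6] w 60.3 0.0
wing_blue_center top 0.76 [253. 228.] [491.7 130.7  73.9  24.7   1. ] [32.12855403 38.54555321 41.19100537]
wing_red_center top 0.97 [218. 226.] [500.3 226.7  75.6  26.  -10. ] [28.31245585 38.08938131 41.05698738]
wing_blue_center side 0.71 [350. 244.] [ 575.9 -250.1  160.3   20.    71.7] [ 25.41385192  26.69067833 144.96926652]Traceback (most recent call last):
  File "<stdin>", line 6, in <module>
    return _quantile_unchecked(
        a, q, axis, out, overwrite_input, method, keepdims, weights)
    return _ureduce(a,
                    func=_quantile_ureduce_func,
    ...<5 lines>...
                    overwrite_input=overwrite_input,
                    method=method)
    r = func(a, **kwargs)
    result = _quantile(arr,
                       quantiles=q,
    ...<2 lines>...
                       out=out,
                       weights=wgt)
    slices_having_nans = np.isnan(arr[-1, ...])
                                  ~~~^^^^^^^^^
IndexError: index -1 is out of bounds for axis 0 with size 0
```

Both wings are in place. Now the chrome gauge.

>>> servo_tool([
  [87, [-1.2, 0, 12], [0, 0, 0]],
  [87, [0, 0, 12], [0, 0, 0]],
  [87, [0, 0, 12], [0, 0, 0]],
  [87, [0, 0, 8], [0, 0, 0]],
  [87, [0, 0, 0], [0, 0, 0]],
  [220, [0, 0, 0], [0, 0, 0]],
  [220, [0, 0, 0], [0, 0, 0]],
  [220, [0, 0, 0], [0, 0, 0]],
  [220, [0, 0, 0], [0, 0, 0]],
  [220, [0, 0, 0], [0, 0, 0]],
], squeeze=30)

```text
time_s: 23.15
ee_pos: [589.9, -336.6, 1.8]
ee_rot: [-180.0, 0.1, 176.9]
force: [-0.6, -0.7, 1.1]
gripper_width: 27.8
gripper_force: 30.0
```

>>> servo_tool([
  [220, [0, 0, 0], [0, 0, 0]],
  [220, [0, 0, 0], [0, 0, 0]],
  [220, [0, 0, -8], [0, 0, 0]],
  [220, [0, 0, -20], [0, 0, 0]],
  [220, [0, 0, -25], [0, 0, 0]],
  [220, [0, 0, -27], [0, 0, 0]],
  [220, [0, 0, 0], [0, 0, 0.031]],
  [220, [0, 0, 0], [0, 0, 0]],
  [220, [0, 0, 0], [0, 0, 0]],
  [220, [0, 0, 0], [0, 0, 0]],
])

```text
time_s: 24.15
ee_pos: [589.0, -336.0, 80.2]
ee_rot: [179.9, -0.1, 175.1]
force: [1.4, 0.0, -2.2]
gripper_width: 27.6
gripper_force: 30.0
```

```bash
python3 p.py 601.6 122.8 80 175.2;  python3 - <<'E'
from h import *
f=cams.grab_frame("side")
r=f["color"][140:340,240:440]
cv2.imwrite("pics/e.png",cv2.resize(np.ascontiguousarray(r[:,:,::-1]),None,fx=3,fy=3,interpolation=cv2.INTER_CUBIC))
E
```

```text
t 24.15 turn -0.002 shift [2.580e+01 4.582e+02 2.000e-01] ee [ 589.  -336.    80.2] [ 1.7994e+02 -1.2000e-01  1.7511e+02] q [ -30.7   32.8   84.8    0.    62.5 -115.8] w 27.6 29.962467849254608
```

View pics/e.png

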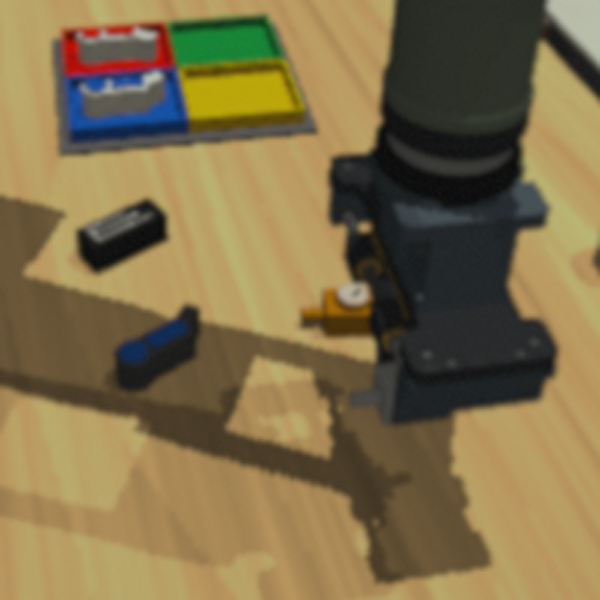

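The wings stand in the red (115,45) and blue (120,95) bays and the gauge is held (375,390). Carrying it to the yellow bay.

>>> servo_tool([
  [220, [2.2, 18, 0], [0, 0, 0]],
  [220, [2.2, 40, 0], [0, 0, 0]],
  [220, [2.2, 43, 0], [0, 0, 0]],
  [220, [2.2, 43, 0], [0, 0, 0]],
  [220, [2.2, 43, 0], [0, 0, 0]],
  [220, [2.2, 43, 0], [0, 0, 0]],
  [220, [2.2, 43, 0], [0, 0, 0]],
  [220, [2.2, 43, 0], [0, 0, 0]],
  [220, [2.2, 43, 0], [0, 0, 0]],
  [220, [2.2, 43, 0], [0, 0, 0]],
])

```text
time_s: 25.2
ee_pos: [601.0, 68.7, 81.2]
ee_rot: [180.0, -0.1, 175.1]
force: [-0.4, -0.3, -2.3]
gripper_width: 27.8
gripper_force: 30.0
```

>>> servo_tool([
  [220, [2, 35, 0], [0, 0, 0]],
  [220, [1, 16, 0], [0, 0, 0]],
  [220, [0, 5, 0], [0, 0, 0]],
  [220, [0, 0, 0], [0, 0, 0]],
  [220, [0, 0, 15], [0, 0, 0]],
  [220, [0, 0, 15], [0, 0, 0]],
  [220, [0, 0, 10], [0, 0, 0]],
  [220, [0, 0, 0], [0, 0, 0]],
  [220, [0, 0, 0], [0, 0, 0]],
  [220, [0, 0, 0], [0, 0, 0]],
])

```text
time_s: 26.2
ee_pos: [604.7, 121.7, 42.1]
ee_rot: [180.0, 0.1, 175.1]
force: [0.6, 0.4, -1.8]
gripper_width: 27.9
gripper_force: 30.0
```

```bash
python3 p.py 601.6 122.8 11.8 175.2
```

```text
t 26.2 turn -0.003 shift [ 3.1  0.8 30.3] ee [604.7 121.7  42.1] [1.7998e+02 9.0000e-02 1.7505e+02] q [ 10.3  30.   96.5  -0.   53.3 -74.7] w 27.9 29.962607324123383
```

>>> servo_tool([
  [220, [3, 0.8, 10], [0, 0, 0]],
  [220, [0, 0, 10], [0, 0, 0]],
  [220, [0, 0, 5], [0, 0, 0]],
  [220, [0, 0, 2], [0, 0, 0]],
  [220, [0, 0, 1.5], [0, 0, 0]],
  [220, [0, 0, 1.5], [0, 0, 0]],
  [220, [0, 0, 0], [0, 0, 0]],
  [220, [0, 0, 0], [0, 0, 0]],
  [220, [0, 0, 0], [0, 0, 0]],
  [220, [0, 0, 0], [0, 0, 0]],
])

```text
time_s: 27.2
ee_pos: [601.4, 123.2, 11.8]
ee_rot: [180.0, 0.0, 175.1]
force: [-1.3, -0.0, 2.6]
gripper_width: 27.9
gripper_force: 30.0
```

```bash
python3 p.py 601.6 122.8 11.8 175.2; python3 -c "
from workcell import state;print(state()['force'],state()['ee_pos'])"
```

```text
t 27.2 turn -0.002 shift [-0.3 -0.4  0. ] ee [601.4 123.2  11.8] [1.7998e+02 5.0000e-02 1.7509e+02] q [ 10.5  31.8  98.6   0.   49.5 -74.6] w 27.9 29.96337980031967
[-1.26760152 -0.03787429  2.57311178] [601.36143774 123.20897802  11.83264444]
```

Contact with the floor is felt (force from −2 to +2.6 N). Releasing, then on to the hex case.

>>> servo_tool([
  [137, [0, 0, 0], [0, 0, 0]],
  [137, [0, 0, 0], [0, 0, 0]],
  [137, [0, 0, 0], [0, 0, 0]],
  [137, [0, 0, 0], [0, 0, 0]],
  [137, [0, 0, -10], [0, 0, 0]],
  [137, [0, 0, -30], [0, 0, 0]],
  [87, [0, 0, -40], [0, 0, 0]],
  [87, [30, -30, 0], [0, 0, 0]],
  [87, [30, -30, 0], [0, 0, 0]],
  [87, [0, 0, 0], [0, 0, 0]],
])

```text
time_s: 28.2
ee_pos: [531.2, 66.1, 91.8]
ee_rot: [-179.9, -0.3, 175.0]
force: [0.9, 0.3, 0.1]
gripper_width: 60.2
gripper_force: 0.0
```

```bash
python3 p.py 457 -60 90 204 b
```

```text
t 28.2 turn -0.507 shift [  62.9 -132.1    1.8] ee [531.2  66.1  91.8] [-179.91   -0.26  174.98] q [ 5.900e+00  2.080e+01  1.043e+02 -1.000e-01  5.520e+01 -7.910e+01] w 60.2 0.0
```

>>> servo_tool([
  [87, [16, -33, 0], [0, 0, 0]],
  [87, [16, -33, 0], [0, 0, 0]],
  [87, [16, -33, 0], [0, 0, 0]],
  [87, [15, -33, 0], [0, 0, 0]],
  [87, [0, 0, 0], [0, 0, -0.127]],
  [87, [0, 0, 0], [0, 0, -0.127]],
  [87, [0, 0, 0], [0, 0, -0.127]],
  [87, [0, 0, 0], [0, 0, -0.126]],
  [87, [0, 0, 0], [0, 0, 0]],
  [87, [0, 0, 0], [0, 0, 0]],
])

```text
time_s: 29.2
ee_pos: [462.7, -57.6, 91.7]
ee_rot: [-180.0, 0.1, -156.0]
force: [0.4, -0.1, -0.5]
gripper_width: 60.2
gripper_force: 0.0
```

```bash
python3 p.py 457 -60 2 204
python3 - <<'E'
from h import *
for n in ("side","top"):
    f=cams.grab_frame(n)
    for t in (T[2],T[3]):
      for o in outline_of(f,t)[:1]:
        P=cloud(f,o["pixels"]); P=P[P[:,2]>8]
        if len(P)>10: print(n,t,o["confidence"],np.round(o["at"]),rect(P[:,:2]),np.percentile(P[:,2],[5,50,95]))
E
```

```text
t 29.2 turn -0.0 shift [ 6.2  0.1 89.7] ee [462.7 -57.6  91.7] [-1.7998e+02  5.0000e-02 -1.5601e+02] q [  -8.5   15.1  113.2    0.    51.6 -122.5] w 60.2 0.0
side gauge_chrome_center 0.65 [318. 170.] [561.7  10.2 269.7  48.1  66.8] [13.17017745 29.37172198 43.52593421]
side hex_case_center 0.84 [280. 222.] [456.9 -59.2  73.3  32.5  24.2] [10.57361167 28.32157425 32.42724737]
top gauge_chrome_center 0.68 [262. 180.] [599.7 119.9  60.7  24.7  -5.4] [25.41303946 37.31936891 43.93701259]
top hex_case_center 0.63 [391. 173.] [ 614.7 -187.    60.6   28.5  -12.6] [13.81067362 26.49209095 34.36370578]
```

>>> servo_tool([
  [87, [6, 0, 20], [0, 0, 0]],
  [87, [0, 0, 20], [0, 0, 0]],
  [87, [0, 0, 20], [0, 0, 0]],
  [87, [0, 0, 15], [0, 0, 0]],
  [87, [0, 0, 10], [0, 0, 0]],
  [87, [0, 0, 4.5], [0, 0, 0]],
  [87, [0, 0, 0], [0, 0, 0]],
  [220, [0, 0, 0], [0, 0, 0]],
  [220, [0, 0, 0], [0, 0, 0]],
  [220, [0, 0, 0], [0, 0, 0]],
])

```text
time_s: 30.5
ee_pos: [457.0, -60.2, 2.4]
ee_rot: [-180.0, 0.1, -155.9]
force: [0.3, 0.0, -0.6]
gripper_width: 38.8
gripper_force: 0.0
```

>>> servo_tool([
  [220, [0, 0, 0], [0, 0, 0]],
  [220, [0, 0, 0], [0, 0, 0]],
  [220, [0, 0, 0], [0, 0, 0]],
  [220, [0, 0, 0], [0, 0, 0]],
  [220, [0, 0, 0], [0, 0, 0]],
  [220, [0, 0, 0], [0, 0, 0]],
  [220, [0, 0, 0], [0, 0, 0]],
  [220, [0, 0, 0], [0, 0, 0]],
  [220, [0, 0, 0], [0, 0, 0]],
  [220, [0, 0, 0], [0, 0, 0]],
])

```text
time_s: 31.5
ee_pos: [456.6, -59.9, 2.2]
ee_rot: [180.0, 0.0, -155.9]
force: [-1.4, 3.0, 5.9]
gripper_width: 29.7
gripper_force: 30.0
```

>>> servo_tool([
  [220, [0, 0, -8], [0, 0, 0]],
  [220, [0, 0, -20], [0, 0, 0]],
  [220, [0, 0, -25], [0, 0, 0]],
  [220, [0, 0, -27], [0, 0, 0]],
  [220, [0, 0, 0], [0, 0, 0.126]],
  [220, [0, 0, 0], [0, 0, 0.126]],
  [220, [0, 0, 0], [0, 0, 0.126]],
  [220, [0, 0, 0], [0, 0, 0.125]],
  [220, [0, 0, 0], [0, 0, 0]],
  [220, [0, 0, 0], [0, 0, 0]],
])

```text
time_s: 32.5
ee_pos: [456.4, -60.2, 81.8]
ee_rot: [-180.0, -0.0, 175.5]
force: [-0.5, -0.2, -1.5]
gripper_width: 30.1
gripper_force: 30.0
```

```bash
python3 p.py 609.8 219.6 82 175.2
```

```text
t 32.5 turn 0.005 shift [-1.294e+02  2.917e+02 -2.000e-01] ee [456.4 -60.2  81.8] [-1.7999e+02 -1.0000e-02  1.7547e+02] q [ -8.9  15.4 114.6  -0.   50.  -94.4] w 30.1 29.99973177909851
```

>>> servo_tool([
  [220, [-6.5, 14.6, 0], [0, 0, 0]],
  [220, [-12.9, 29.2, 0], [0, 0, 0]],
  [220, [-16.8, 37.9, 0], [0, 0, 0]],
  [220, [-16.8, 37.9, 0], [0, 0, 0]],
  [220, [-16.8, 37.9, 0], [0, 0, 0]],
  [220, [-16.8, 37.9, 0], [0, 0, 0]],
  [220, [-16.8, 37.9, 0], [0, 0, 0]],
  [220, [-12.9, 29.2, 0], [0, 0, 0]],
  [220, [-7.8, 17.5, 0], [0, 0, 0]],
  [220, [-5.2, 11.7, 0], [0, 0, 0]],
])

```text
time_s: 33.5
ee_pos: [609.8, 221.5, 81.3]
ee_rot: [-180.0, -0.0, 175.5]
force: [0.2, -0.0, -1.7]
gripper_width: 29.6
gripper_force: 30.0
```

>>> servo_tool([
  [220, [0, 0, 0], [0, 0, 0]],
  [220, [0, 0, 0], [0, 0, 0]],
  [220, [0, 0, 15], [0, 0, 0]],
  [220, [0, 0, 15], [0, 0, 0]],
  [220, [0, 0, 10], [0, 0, 0]],
  [220, [0, 0, 0], [0, 0, 0]],
  [220, [0, 0, 0], [0, 0, 0]],
  [220, [0, 0, 0], [0, 0, 0]],
  [220, [0, 0, 0], [0, 0, 0]],
  [220, [0, 0, 0], [0, 0, 0]],
])

```text
time_s: 34.5
ee_pos: [609.6, 220.2, 42.5]
ee_rot: [180.0, 0.1, 175.3]
force: [0.4, 0.1, -2.0]
gripper_width: 29.8
gripper_force: 30.0
```

```bash
python3 p.py 609.8 219.6 12.2 175.2
```

```text
t 34.5 turn 0.002 shift [-0.2 -0.6 30.3] ee [609.6 220.2  42.5] [1.7997e+02 6.0000e-02 1.7532e+02] q [ 18.8  32.4  91.9   0.   55.7 -66.5] w 29.8 29.999661147594452
```

>>> servo_tool([
  [220, [0, -0.6, 10], [0, 0, 0]],
  [220, [0, 0, 10], [0, 0, 0]],
  [220, [0, 0, 5], [0, 0, 0]],
  [220, [0, 0, 2], [0, 0, 0]],
  [220, [0, 0, 1.5], [0, 0, 0]],
  [220, [0, 0, 1.2], [0, 0, 0]],
  [220, [0, 0, 0], [0, 0, 0]],
  [220, [0, 0, 0], [0, 0, 0]],
  [220, [0, 0, 0], [0, 0, 0]],
  [220, [0, 0, 0], [0, 0, 0]],
])

```text
time_s: 35.5
ee_pos: [609.3, 219.5, 12.3]
ee_rot: [180.0, 0.0, 175.3]
force: [-0.4, 0.7, -2.0]
gripper_width: 30.2
gripper_force: 30.0
```

>>> servo_tool([
  [220, [0, 0, 0.5], [0, 0, 0]],
  [132, [0, 0, 0], [0, 0, 0]],
  [132, [0, 0, 0], [0, 0, 0]],
  [132, [0, 0, 0], [0, 0, 0]],
  [132, [0, 0, 0], [0, 0, 0]],
  [132, [0, 0, -10], [0, 0, 0]],
  [132, [0, 0, -30], [0, 0, 0]],
  [132, [0, 0, -40], [0, 0, 0]],
  [87, [0, 0, -40], [0, 0, 0]],
  [87, [0, 0, -30], [0, 0, 0]],
])

```text
time_s: 36.5
ee_pos: [610.0, 219.7, 165.4]
ee_rot: [179.9, 0.2, 175.3]
force: [0.4, -0.8, 0.0]
gripper_width: 57.2
gripper_force: 0.0
```

>>> servo_tool([
  [87, [0, 30, 0], [0, 0, 0]],
  [87, [0, 40, 0], [0, 0, 0]],
  [87, [0, 40, 0], [0, 0, 0]],
  [87, [0, 40, 0], [0, 0, 0]],
  [87, [0, 30, 0], [0, 0, 0]],
  [87, [0, 20, 0], [0, 0, 0]],
  [87, [0, 0, 0], [0, 0, 0]],
  [87, [0, 0, 0], [0, 0, 0]],
  [87, [0, 0, 0], [0, 0, 0]],
  [87, [0, 0, 0], [0, 0, 0]],
])

```text
time_s: 37.5
ee_pos: [625.8, 417.5, 162.2]
ee_rot: [-180.0, 0.0, 175.2]
force: [0.4, -0.5, -0.0]
gripper_width: 60.4
gripper_force: 0.0
```

Run:
```python
from h import *
for n in ("top","side"):
    f=cams.grab_frame(n)
    for t in T:
      for o in outline_of(f,t)[:1]:
        P=cloud(f,o["pixels"]); P=P[P[:,2]>23]
        if len(P)>10: print(n,t,o["confidence"],np.round(o["at"]),rect(P[:,:2]),np.percentile(P[:,2],[5,50,95]))
r=f["color"][130:330,240:440]
cv2.imwrite("pics/f.png",cv2.resize(np.ascontiguousarray(r[:,:,::-1]),None,fx=3,fy=3,interpolation=cv2.INTER_CUBIC))
```

```text
top wing_blue_center 0.85 [254. 226.] [491.8 131.5  78.   27.4   0.6] [29.42701676 38.11861854 40.9633676 ]
top wing_red_center 0.93 [216. 222.] [500.4 227.3  76.2  28.   -9.3] [26.91526206 38.1403199  40.92494999]
top gauge_chrome_center 0.8 [263. 178.] [602.4 121.7  75.4  28.3  -4.7] [24.94468238 36.28633943 44.24019101]
top hex_case_center 0.6 [221. 178.] [610.9 218.3  73.1  31.9  -3.3] [27.77182308 39.9402419  43.5124448 ]
top wing_dark_center 0.93 [395. 237.] [ 463.3 -189.5   78.2   27.7   28.9] [25.59754165 28.22644659 31.09824062]
top gauge_brass_center 0.69 [389. 178.] [ 608.4 -185.4   42.5   27.9  -11.7] [24.44268768 28.01857561 34.76130975]
side wing_blue_center 0.89 [282. 170.] [490.5 129.9  77.4  26.6  -2.6] [24.41606217 35.73239722 40.78813565]
side wing_red_center 0.57 [277. 157.] [497.2 225.7  67.   60.9 -62.5] [24.69965099 35.88848264 40.45880628]
side gauge_chrome_center 0.78 [318. 167.] [599.2 121.9  69.3  30.4  -3.8] [24.02250835 35.06281943 43.40245046]
side hex_case_center 0.51 [312. 154.] [609.7 217.6  71.6  33.5  -5.2] [24.65407853 38.19673341 42.76772196]
side wing_dark_center 0.64 [291. 256.] [ 462.6 -190.7   77.4   26.8   28.7] [24.35805615 28.66635416 30.74526491]
side gauge_brass_center 0.75 [358. 240.] [ 607.2 -187.4   41.6   28.7  -13.7] [24.44994802 27.9044222  33.88115432]
```

View pics/f.png

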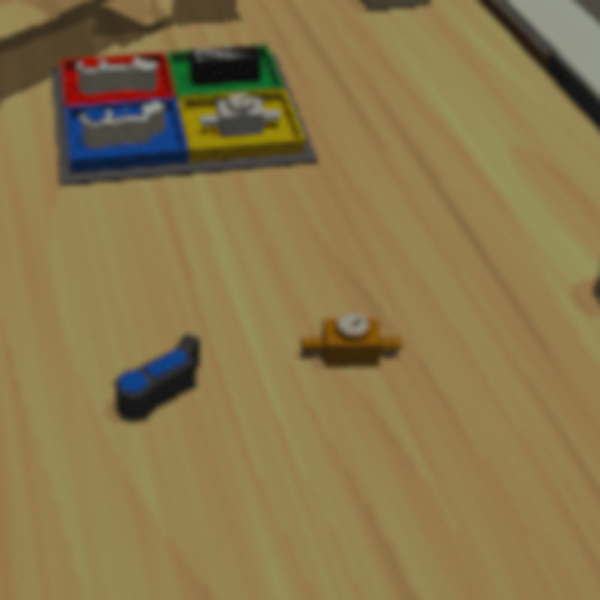

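All four parts lie centred and upright in their bays: red (115,75), green (225,65), blue (125,125), yellow (240,115). The dark wing and brass gauge have not moved.

```bash
python3 -c "
from workcell import ticket;print(ticket.job_done())"
```

```text
the job is handed in; nothing more can be done
None
```

The job is handed in: both cameras showed all four kit parts centred, flat and upright in their bays and the two look-alikes unmoved; the hand-in returned no verdict.

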